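Pop open the blue airbrush case

ROBOT

A 6-joint arm with a two-finger parallel gripper is mounted at the origin on the work surface. World frame = base frame: x ahead of the robot, y to its left, z up, the work surface at z = 0. Lengths are in m, angles in degrees, forces in N, time in s.
With the tool pointing down it reaches from about 0.35 to 0.875 m from the base axis. Payload 4.2 kg.
Tool frame: the origin (TCP) lies at the very end of the fingers, on their centre line; the grasp point (between the pads) lies 19 mm behind it; z points along the fingers, y is the line along which they close (so a half turn about z gives the same grasp; the last joint's range is limited). The gripper opens to 85 mm and grips with 20 to 120 N. Pads are 22 mm wide; open, the fingers measure 114 mm over their backs; the gripper's body (76 mm by 85 mm) begins 54 mm behind the grasp point. The pads swing forward as they close: fully open they stand 13 mm farther back than shut.
Start: joints at [-49.355, 22.042, 0.453, 0, -68.411, -14.817], TCP at [0.272, -0.563, 0.231] pointing down, gripper open.
Joint ranges: [-179.83, 179.83], [-69.29, 118.12], [-61.27, 80.66], [-181.25, 117.63], [-171.15, -9.14], [-177.46, 177.46]. Speed limits (degrees/s): [159.86, 159.86, 180, 180, 180, 180].

INTERFACE

Orientations are given as a 3x3 rotation matrix whose columns are the frame's x, y, z axes.
In Python, from station import ctrl gives the robot as it stands.
- The arm moves only by the tool move_arm, never from a script. Its argument "rows" is a list of rows, each a list of 2 entries, a list of its own where there are three numbers: the shift along the tool's x, y, z in m, then the turn about the tool's z in degrees. A call has 1 to 12 rows; each row shifts and turns the commanded pose from where the row before left it, along the tool's axes as they then stand; what a row does not reach is not made up. A row lasts 1/10 s, in which the tool goes at most 50 mm and 8.59 degrees, less where a joint would pass 70% of its speed; a pose out of reach is approached as far as the arm can. A call with a gripper value outside its range is refused whole. "hand" is the opening in per cent of the stroke, from 0 (shut) to 100 (fully open), set as the call begins (left out, the last holds). The fingers move at their own pace and stop on an object; the grip force is fixed at half the most. Time passes only in rows, so rows that do not move let the fingers close. It gives the time, the measured TCP pose, the force, the opening and the grip force at its end, in the units of the state.
- ctrl.get_obs(): the state, without advancing time (a new reading comes with each control period).
- ctrl.capture(name): name is "scene" or "side" or "wrist"; returns the picture (384x512x3 uint8, red, green, blue); there is no depth.
- ctrl.get_calibration(name): a dict with "mtx" (3x3 intrinsics, pixels), "T" (4x4, takes a point from camera to world coordinates); the wrist camera has in their place "tool_from_camera" (4x4, takes a point from camera to tool coordinates, whose origin is the TCP and whose axes are the flange's). Camera axes: x right, y down, z forward; pixel columns grow to the right and rows downward; lengths in m; the calibration is good to about 2 mm. A picture is of the moment at which its call begins: read the wrist's pose just before it. get_calibration takes no time and is no camera call.
- ctrl.close_job(): hands the job in; it is judged then, once.
The state is a dict: "t": time; "q": joint angles; "joint_vel": joint speeds; "tau": joint torques, N m; "ee_pos": TCP position; "orientation": TCP orientation; "contact_force": force on the tool from outside, world axes, zero at the start; "wrist_torque": the same for the moment, N m; "gripper_width": opening from 0.0 (shut) to 1.0 (fully open); "grasp_force": force on a finger pad.
Only numpy, scipy, OpenCV 4.12 (cv2) and the standard library are available. Lean on these libraries where they do the work, as an engineer would, in place of code of your own. Each camera call takes 0.05 s, during which the arm holds its last target. There are 200 camera calls.

TASK

Open the airbrush case with the blue lid: press the white button on its front step down until the latch lets go, then get out of the way so that the sprung lid swings fully open by itself, without the robot touching the lid. Leave the red case shut and the small green paint bottle standing where it is.

Things in the scene. Friction and masses are not known exactly. Their poses are not given: they have to be found in the camera images.
- blue_button (a point): Centre of the top of the blue case's white push button, a pad 44 (x) x 60 (y) mm, top at z = 55 mm, on a black step 40 mm high. Slides 8 mm straight down (spring: 1 N at first, 6 N at its solid stop); the latch lets go at 5 to 6 mm. Springs back. x axis level, away from the robot to the lid; z up. Lid edge 65 mm along +x from here, the steel latch from 30 mm.
- blue_lid: Blue lid, 160 x 160 x 12 mm, of a fixed black case; shut, its top is at z = 62 mm. Origin: middle of the hinge line, on the edge far from the robot, 225 mm along +x of the button, z = 50 mm. Shut: x points from button to hinge, y along the hinge, z up. Plate runs 160 mm along its own -x. Unlatched, a damped spring swings it up, away from the robot, to 100 degrees within 3 s; it stays.
- red_lid: The red lid of a second, otherwise identical case (same sizes, axes, origin, latch and white button). It must stay shut. Either case may stand left or right, 280 to 450 mm apart, each turned by up to 0.35 rad.
- paint_bottle: Small loose green paint bottle with black cap, 36 mm in diameter, 80 mm tall, standing on the bench between the robot and the cases, near the middle. Origin at the centre of its underside, z up.
Things that resemble listed ones, but are neither listed nor needed, are in the scene too. Of the things shaped like the paint_bottle, the green one is meant.

How it is judged (in metres and radians):
At the end, for the whole second after the job is handed in: The blue lid stands open, more than 80 degrees (1.4 rad) from closed, and at rest; the red lid is shut (within 0.1 rad); the paint bottle stands upright (within 0.2 rad) within 20 mm of where it was (angle between blue_lid's own z axis and vertical above 1.4 rad and angular speed of blue_lid below 0.1 rad/s and angle between red_lid's own z axis and vertical below 0.1 rad and angle between paint_bottle's own z axis and vertical below 0.2 rad and distance of paint_bottle from where it was at the start of the episode below 0.02 m); the robot touches nothing.
It fails at once if the robot touches the blue lid (more than 1 N) (contact force between any of the fingers, the arm and blue_lid above 1 N).
It fails at once if the red case is opened (angle between red_lid's own z axis and vertical above 0.1 rad).
It fails at once if the paint bottle is knocked over (angle between paint_bottle's own z axis and vertical above 0.5 rad).
It also fails if it takes over 32 s, if anything falls off the work surface, if the arm or the gripper's body presses on something with over 40 N, if the wrist force passes 120 N, or if a joint passes its speed limit or range.

## Working session

There is one attempt and no reset: what is moved stays moved. The work goes in short steps, Python scripts to look and compute and a tool call to move; the robot and the scene stay as the last step left them, time stands still between calls to the robot, and variables do not carry over. Pictures are saved under pics/ and viewed, at most 10 in all, crops included, and the job is handed in when it is done.

Besides the shell and the picture viewer there is one more tool, called after "Request:" as a command line: name --argument value ..., lists and objects as JSON in quotes. move_arm: Moves the arm, as the interface text tells. Its arguments: {"type":"object","properties":{"rows":{"type":"array"},"hand":{"type":"number"}},"required":["rows"]}

```bash
mkdir -p pics; python3 - <<'E'
from station import ctrl
import cv2,numpy as np
o=ctrl.get_obs();print(o['t'],o['ee_pos'],o['orientation'])
for n in("scene","side"):
    cv2.imwrite(f"pics/{n}0.png",ctrl.capture(n)[:,:,::-1]); c=ctrl.get_calibration(n);print(n,np.round(c['mtx'],1).tolist(),np.round(c['T'],3).tolist())
E
```

```text
0.0 [ 0.27206455 -0.56203235  0.23021263] [[-9.00180092e-01 -4.35516619e-01 -1.03748808e-03]
 [-4.35517845e-01  9.00178023e-01  1.93250725e-03]
 [ 9.22849435e-05  2.19144913e-03 -9.99997595e-01]]
scene [[449.0, 0.0, 253.6], [0.0, 449.0, 186.9], [0.0, 0.0, 1.0]] [[-0.176, 0.789, -0.589, 1.142], [0.984, 0.136, -0.112, 0.078], [-0.008, -0.6, -0.8, 0.812], [0.0, 0.0, 0.0, 1.0]]
side [[417.9, 0.0, 263.7], [0.0, 417.9, 191.8], [0.0, 0.0, 1.0]] [[-0.963, -0.152, 0.223, 0.354], [-0.269, 0.608, -0.747, 0.714], [-0.022, -0.779, -0.626, 0.702], [0.0, 0.0, 0.0, 1.0]]
```

View pics/scene0.png

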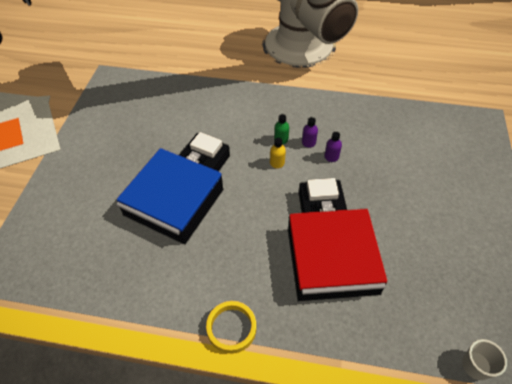

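View pics/side0.png

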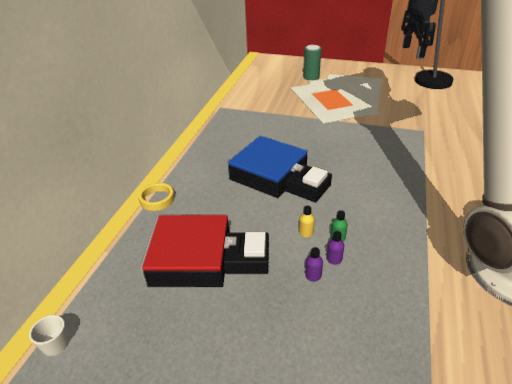

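The scene view shows the blue case at left, with its button near (207,143) and lid corners near (162,150), (221,184), (181,233) and (120,203). The red case is at right, and the green bottle is near (282,130). The side view agrees, with the blue button near (316,176). I'll enlarge the blue button area.

```bash
cat > h.py <<'E'
import numpy as np
from station import ctrl
def ray(n,u,v,z):
    c=ctrl.get_calibration(n);T=np.array(c['T']);d=T[:3,:3]@np.linalg.solve(np.array(c['mtx']),[u,v,1.]);o=T[:3,3]
    return (o+d*(z-o[2])/d[2])[:2]
E
python3 - <<'E'
import cv2,numpy as np
from h import *
a=cv2.imread('pics/scene0.png')[120:245,110:235];b=cv2.imread('pics/side0.png')[130:205,220:345]
cv2.imwrite('pics/crop.png',np.vstack([cv2.resize(a,None,fx=4,fy=4,interpolation=2)[:260],cv2.resize(b,None,fx=4,fy=4,interpolation=2)]))
print('btn',ray('scene',207,142,.055),ray('side',316,175,.055))
for p in[(162,150),(221,184),(181,233),(120,203)]:print('lid',ray('scene',*p,.062))
for p,z in[((282,145),0.005),((282,118),.08)]:print('green',ray('scene',*p,z))
E
```

```text
btn [ 0.47666506 -0.15581133] [ 0.47093786 -0.15666978]
lid [ 0.52323146 -0.24696273]
lid [ 0.59387229 -0.09634787]
lid [ 0.72381415 -0.1467824 ]
lid [ 0.67644184 -0.28883982]
green [0.41168254 0.00976902]
green [0.39684069 0.00448556]
```

View pics/crop.png

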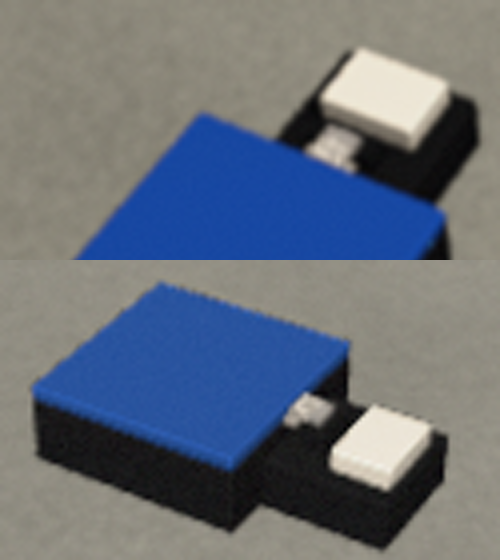

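Both views put the button at about (0.474, -0.156), with the case axis about 17° to the right. I'll shut the fingers, turn to line up with the case, then travel at height.

Request:
move_arm --hand 0 --rows '[[[0, 0, 0], 8.5], [[0, 0, 0], 8.5], [[0, 0, 0], 8.5], [[0, 0, 0], 8.5], [[0, 0, 0], 8.5]]'

```text
t: 0.6
ee_pos: [0.2722, -0.5622, 0.2306]
orientation: [[-0.956, 0.293, -0.001], [0.293, 0.956, 0.001], [0.001, 0.001, -1.0]]
contact_force: [-0.5, 0.0, -0.4]
gripper_width: 0.138
grasp_force: 0.0
```

Request:
move_arm --rows '[[[-0.006, 0.04, 0], 0], [[-0.006, 0.04, 0], 0], [[-0.006, 0.04, 0], 0], [[-0.006, 0.04, 0], 0], [[-0.006, 0.04, 0], 0], [[-0.006, 0.04, 0], 0], [[-0.006, 0.04, 0], 0], [[-0.006, 0.04, 0], 0], [[-0.006, 0.04, 0], 0], [[-0.006, 0.04, 0], 0], [[-0.008, 0.047, 0], 0], [[0, 0, 0.03], 0]]'

```text
t: 1.8
ee_pos: [0.4706, -0.1504, 0.2045]
orientation: [[-0.96, 0.28, 0.01], [0.28, 0.96, -0.001], [-0.01, 0.002, -1.0]]
contact_force: [0.4, 0.2, 0.1]
gripper_width: 0.001
grasp_force: 0.0
```

```bash
python3 - <<'E'
from h import *
import cv2
o=ctrl.get_obs();R=np.array(o['orientation']);p=np.array(o['ee_pos']);print(o['t'],p,R.round(3).tolist())
c=ctrl.get_calibration('wrist');im=ctrl.capture('wrist')[:,:,::-1];cv2.imwrite('pics/w1.png',im)
np.savez('w1.npz',R=R,p=p,M=c['mtx'],X=c['tool_from_camera'])
E
```

```text
1.8 [ 0.47061561 -0.15042118  0.20447561] [[-0.96, 0.28, 0.01], [0.28, 0.96, -0.001], [-0.01, 0.002, -1.0]]
```

View pics/w1.png

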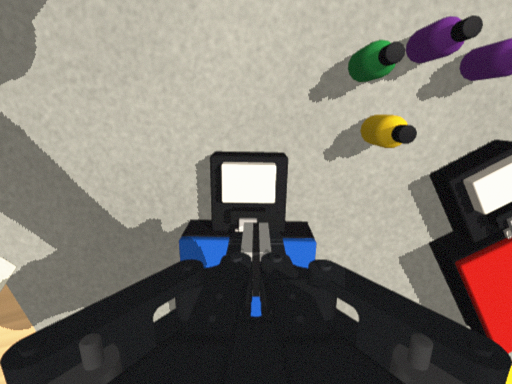

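The wrist view shows the white button's top spanning (221–276, 163–202), centred at (248,183) and square to the tool. The blue lid's front edge is at about row 235.

```bash
python3 - <<'E'
from h import *
d=np.load('w1.npz');R,p,X=d['R'],d['p'],d['X']
M=d['M'] if d['M'].ndim else None
for u,v,z in[(248,182.5,.055),(221,202,.055),(276,202,.055),(221,163,.055),(182,236,.062),(315,236,.062)]:
    r=R@X[:3,:3]@np.linalg.solve(M,[u,v,1.]);o=R@X[:3,3]+p;w=o+r*(z-o[2])/r[2];print(w.round(4),'tool',(R.T@(w-p)).round(4))
E
```

```text
[ 0.4766 -0.1592  0.055 ] tool [-0.0067 -0.007   0.1495]
[ 0.4899 -0.1952  0.055 ] tool [-0.0295 -0.0379  0.1497]
[ 0.5075 -0.1352  0.055 ] tool [-0.0296  0.0246  0.1498]
[ 0.4472 -0.1811  0.055 ] tool [ 0.0154 -0.0363  0.1493]
[ 0.5145 -0.2498  0.062 ] tool [-0.0685 -0.0834  0.143 ]
[ 0.5577 -0.1027  0.062 ] tool [-0.0687  0.07    0.1433]
```

Request:
move_arm --rows '[[[-0.003, -0.007, 0.04], 0], [[0, 0, 0.04], 0], [[0, 0, 0.04], 0], [[0, 0, 0.02], 0], [[0, 0, 0], 0], [[0, 0, 0], 0]]'

```text
t: 2.45
ee_pos: [0.4667, -0.1619, 0.0617]
orientation: [[-0.958, 0.287, -0.0], [0.287, 0.958, -0.0], [0.0, -0.0, -1.0]]
contact_force: [0.9, 0.1, 0.7]
gripper_width: -0.002
grasp_force: 0.0
```

Request:
move_arm --rows '[[[-0.003, 0.005, 0.002], 0], [[0, 0, 0.004], 0], [[0, 0, 0.003], 0], [[0, 0, 0.002], 0], [[0, 0, 0.002], 0], [[0, 0, 0], 0], [[0, 0, 0], 0]]'

```text
t: 3.15
ee_pos: [0.4722, -0.1574, 0.0491]
orientation: [[-0.958, 0.286, 0.003], [0.286, 0.958, -0.0], [-0.003, 0.001, -1.0]]
contact_force: [0.3, 2.1, 4.2]
gripper_width: -0.0
grasp_force: 2.3
```

```bash
python3 - <<'E'
from h import *
import cv2
a=ctrl.capture('scene')[:,:,::-1];b=ctrl.capture('side')[:,:,::-1]
cv2.imwrite('pics/p1.png',np.hstack([a[60:280,60:400],b[60:280,120:440]]))
E
```

```text
(no output)
```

View pics/p1.png

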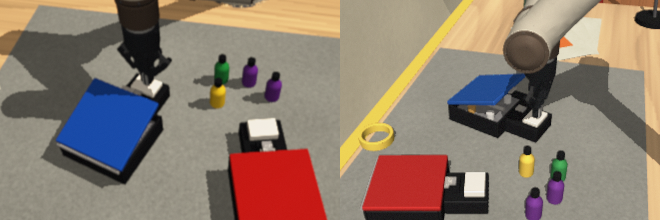

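The side view shows the blue lid lifting while the button is held at (535,120). The latch has let go, so I'll back off towards the robot and up.

Request:
move_arm --rows '[[[0.005, 0, -0.02], 0], [[0.015, 0, -0.035], 0], [[0.015, 0, -0.04], 0], [[0.015, 0, -0.04], 0], [[0, 0, -0.03], 0], [[0, 0, 0], 0], [[0, 0, 0], 0], [[0, 0, 0], 0], [[0, 0, 0], 0], [[0, 0, 0], 0], [[0, 0, 0], 0], [[0, 0, 0], 0]]'

```text
t: 4.45
ee_pos: [0.4229, -0.1431, 0.2129]
orientation: [[-0.958, 0.287, -0.001], [0.287, 0.958, 0.0], [0.001, -0.0, -1.0]]
contact_force: [0.4, -0.1, -0.2]
gripper_width: 0.0
grasp_force: 0.0
```

Request:
move_arm --rows '[[[0, 0, 0], 0], [[0, 0, 0], 0], [[0, 0, 0], 0], [[0, 0, 0], 0], [[0, 0, 0], 0], [[0, 0, 0], 0], [[0, 0, 0], 0], [[0, 0, 0], 0], [[0, 0, 0], 0], [[0, 0, 0], 0], [[0, 0, 0], 0], [[0, 0, 0], 0]]'

```text
t: 5.65
ee_pos: [0.423, -0.1431, 0.2133]
orientation: [[-0.958, 0.287, 0.0], [0.287, 0.958, -0.0], [-0.0, -0.0, -1.0]]
contact_force: [0.1, -0.5, 0.4]
gripper_width: 0.0
grasp_force: 0.0
```

Request:
move_arm --rows '[[[0, 0, 0], 0], [[0, 0, 0], 0], [[0, 0, 0], 0], [[0, 0, 0], 0], [[0, 0, 0], 0], [[0, 0, 0], 0], [[0, 0, 0], 0], [[0, 0, 0], 0], [[0, 0, 0], 0], [[0, 0, 0], 0], [[0, 0, 0], 0], [[0, 0, 0], 0]]'

```text
t: 6.85
ee_pos: [0.423, -0.1431, 0.2133]
orientation: [[-0.958, 0.287, 0.0], [0.287, 0.958, -0.0], [-0.0, -0.0, -1.0]]
contact_force: [-0.7, 0.4, 0.1]
gripper_width: 0.002
grasp_force: 0.0
```

```bash
python3 - <<'E'
from h import *
import cv2
a=ctrl.capture('scene')[:,:,::-1];b=ctrl.capture('side')[:,:,::-1]
cv2.imwrite('pics/p2.png',np.hstack([a[60:280,60:400],b[60:280,120:440]]))
E
```

```text
(no output)
```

View pics/p2.png

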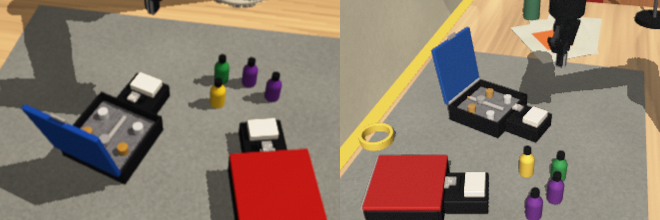

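The blue lid stands fully open past vertical and the red case is shut. The bottles haven't moved, and the arm is clear.

```bash
python3 -c "
from station import ctrl
print(ctrl.close_job())"
```

```text
the job is handed in; nothing more can be done
None
```

The blue case's lid swung fully open on its own after the button press, the red case is still shut, the green bottle hasn't moved, and I've handed the job in (no verdict was returned).

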